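Open the dressing jar beside the salad

TASK

The open salad bowl is waiting for its dressing: unscrew the tight lid of the jar that stands on the same side of the brace as the bowl, while the brace keeps that jar from turning, and when the threads let go lift the lid straight up off the jar. Finish while still holding the lid level in the gripper, about 2 cm clear above that jar's mouth and centred over it; do not put it down. Both jars must stay standing in the brace, and the other jar's lid, the bowl, the lunch box and the bottle are to be left alone.

Things in the scene. Friction and masses are not known exactly. Their poses are not given: they have to be found in the camera images.
- brace: aluminium jar brace fixed to the counter: plate 130 (x) by 310 (y) by 12 mm with two square pockets (72 mm inside, walls 6 mm thick, 45 mm high) centred 80 mm to its +y (left) and -y (right) side; each keeps a jar from turning (1 mm of play). Origin on the counter under the plate's centre; x away from the robot, y along the row of pockets
- left_jar: white ceramic jar loose in the left (+y) pocket, 0.35 to 0.7 kg: square body 70 by 70 mm, 86 mm high, shoulder up to 94 mm, round neck; the closed lid spans 100 to 130 mm above the foot. Origin at the centre of its foot, 12 mm above the counter; z up, x as the brace's x
- right_jar: the same jar, standing in the right (-y) pocket
- left_mouth (a point): point on the axis of the left jar at the top of its mouth (its black seal, when the lid is off), 118 mm above the jar's foot and 130 mm above the counter; z up, x as the brace's x. While the lid is closed its lower rim is 18 mm below this point (the lid's centre 3 mm below it)
- right_mouth (a point): point on the axis of the right jar at the top of its mouth (its black seal, when the lid is off), 118 mm above the jar's foot and 130 mm above the counter; z up, x as the brace's x. While the lid is closed its lower rim is 18 mm below this point (the lid's centre 3 mm below it)
- left_lid_centre (a point): centre (half-way up) of the left jar's lid: round knurled steel screw lid, 56 mm across, 30 mm tall, 60 g, the same on both jars. z up along the jar's axis. Its yaw relative to the jar (its x against the mouth's x) is 0 to 0.17 at the start (tight); turned anticlockwise seen from above (positive), it comes free at 0.87 and meets a hard stop at 1.56, so a turn of 1.15 (66 degrees) frees it
- right_lid_centre (a point): centre (half-way up) of the right jar's lid: round knurled steel screw lid, 56 mm across, 30 mm tall, 60 g, the same on both jars. z up along the jar's axis. Its yaw relative to the jar (its x against the mouth's x) is 0 to 0.17 at the start (tight); turned anticlockwise seen from above (positive), it comes free at 0.87 and meets a hard stop at 1.56, so a turn of 1.15 (66 degrees) frees it
- left_lid: the left jar's lid again; origin at the centre of its lower rim, 15 mm below its centre. Both lids resist turning with roughly 0.1 to 0.3 N m until free (a sprung rubber seal pushes the lid up against its threads with about 20 N) and do not rise as they turn; lifted before it is free, a lid takes its jar along. Once free it lifts straight off
- right_lid: the right jar's lid again; origin at the centre of its lower rim, 15 mm below its centre
- bowl_centre (a point): centre (half-way up) of the open round white salad bowl, 116 mm across the rim, 52 mm high, standing beyond the brace (its +x side) in front of one of the jars; the sign of its y in the brace's frame (+ left, - right) tells which jar is to be opened
- box_centre (a point): centre of the closed lunch box, a rectangular black tray with a grey lid, 104 by 144 mm, 44 mm high, standing beyond the brace in front of the other jar. Bystander
- bottle_centre (a point): half-way up a bottle 56 mm across and 170 mm high, standing on the counter beyond the +y end of the brace. Bystander
There are look-alikes about, which are no part of the job. Leave any purple look-alike of the left_jar alone.

How it is judged:
By the outcome, as a careful person would: the job done as asked, in the order asked, and still so for the second after the job is handed in, while the arm keeps its last pose, push and grip.
It also fails if it takes over 32 s, if anything falls off the work surface, if the arm or the gripper's body presses on something with over 40 N, if the wrist force passes 120 N, or if a joint passes its speed limit or range.

ROBOT

A 7-joint arm with a two-finger parallel gripper is mounted at the origin on the work surface. World frame = base frame: x ahead of the robot, y to its left, z up, the work surface at z = 0. Lengths are in m, angles in rad, forces in N, time in s.
With the tool pointing down it reaches from about 0.425 to 0.925 m from the base axis. Payload 6.8 kg.
Tool frame: the origin (TCP) lies on the centre line of the jaws, within the pads' length; the fingertips stand 14 mm ahead of it and the grasp point (between the pads) lies 5 mm behind it (r.nose_length is the distance from the TCP to the fingertips, in m); z points along the fingers, y is the direction in which the jaws open and shut (so a half turn about z gives the same grasp; the last joint's range is limited). The gripper opens to 85 mm and grips with 20 to 120 N. Pads are 22 mm wide; open, the fingers measure 114 mm over their backs; the gripper's body (76 mm by 85 mm) begins 54 mm behind the grasp point. The pads swing forward as they close: fully open they stand 13 mm farther back than shut.
Start: joints at [1.221, 0.477, 0.022, 1.555, -0.011, 1.109, -0.083], TCP at [0.162, -0.655, 0.245] pointing down, gripper open.
Joint ranges: [-2.96, 2.96], [-0.34, 2.1], [-1.41, 1.46], [0.24, 2.44], [-1.37, 4.51], [0.17, 1.92], [-2.96, 2.96]. Speed limits (rad/s): [2.39, 2.39, 3.14, 3.14, 3.14, 3.14, 3.14].

INTERFACE

Orientations are given as a rotation vector (axis times angle).
In Python, from bench import r, imaging, look_for, outline_of gives the robot as it stands. The module is installed in compiled form; this text tells all that it offers.
- The arm moves only by the tool carry_out, never from a script. Its arguments are lists of equal length, an entry for each row: "offset": the shift along the tool's x, y, z as a fraction of full scale, a list of three; "turn": the turn, a rotation vector about the tool's x, y, z as a fraction of full scale, a list of three. A call has 1 to 8 rows; each row is the pose to reach, as a shift and turn from the pose commanded when the call began, along the tool's axes at that moment; what a row does not reach only later rows make up. Full scale, the value 1, is 0.5 m for a shift and 1.5 rad for a turn. A row lasts 1/10 s, in which the tool goes at most 50 mm and 8.59 degrees, less where a joint would pass 70% of its speed; a pose out of reach is approached as far as the arm can. A call with a number of a shift or a turn outside -1 to 1 is refused whole. A call with a gripper value outside its range is refused whole. "hand" is the closure, from 0 (fully open) to 1 (shut), set as the call begins (left out, the last holds). The fingers move at their own pace and stop on an object; "force" is the grip in N (left out, the last holds). Time passes only in rows, so rows that repeat a pose let the fingers close. It gives the time, the measured TCP pose, the force and the opening at its end, in the units of the state.
- r.get_obs(): the state, without advancing time (a new reading comes with each control period).
- imaging.grab_frame(name): name is "scene" or "top"; returns a dict with "pixels" (420x560x3 uint8, red, green, blue), "fx", "fy", "cx", "cy" (pixels), "R" (3x3) and "t" (3): a world point X has camera coordinates R X + t. Camera axes: x right, y down, z forward; pixel columns grow to the right and rows downward; lengths in m; the calibration is good to about 2 mm. A picture is of the moment at which its call begins. There is no depth.
- r.hand_in(): hands the job in, once; it reports no verdict.
Trained networks look in the newest picture that a camera, given by its name, has taken for a name from the list of things; names that differ only in an ending like _2 or _b are one class to them, and where a whole thing is asked for, a point or a joint stands for the part that bears it (a point fixed in the world has none). Each returns a list of dicts, best first, with "score" (0 to 1); they miss things now and then, are a little off and sometimes report something else, mostly with a low value. They report only what shows in the picture. A call takes as long as a camera call. They do not tell look-alikes from the thing itself.
- look_for(query, camera): "xyz" ([x, y, z] in m, in the coordinates of the camera as it stood for that picture, good to about 4 mm: the middle of the surface that is visible of it).
- outline_of(query, camera): "region" (420x560 bool, what is visible of it).
The state is a dict: "clock": time; "joints": joint angles; "qvel": joint speeds; "tau": joint torques, N m; "tcp_pos": TCP position; "orientation": TCP orientation; "contact_force": force on the tool from outside, world axes, zero at the start; "moment": the same for the moment, N m; "grip_width": finger opening in m.
Only numpy, scipy, OpenCV 4.12 (cv2) and the standard library are available. Lean on these libraries where they do the work, as an engineer would, in place of code of your own. Each camera call takes 0.05 s, during which the arm holds its last target. There are 200 camera calls.

## Working session

There is one attempt and no reset: what is moved stays moved. The work goes in short steps, Python scripts to look and compute and a tool call to move; the robot and the scene stay as the last step left them, time stands still between calls to the robot, and variables do not carry over. Pictures are saved under pics/ and viewed, about 8 in all and at most 12, crops included, and the job is handed in when it is done.

Besides the shell and the picture viewer there is one more tool, called after ">>>" as a command line: name --argument value ..., lists and objects as JSON in quotes. carry_out: Moves the arm, as the interface text tells. Shift numbers are shares of 0.5 m and turn numbers shares of 1.5 rad, none past 1 either way. Its arguments: {"type":"object","properties":{"offset":{"type":"array","items":{"type":"array","items":{"type":"number","minimum":-1,"maximum":1}}},"turn":{"type":"array","items":{"type":"array","items":{"type":"number","minimum":-1,"maximum":1}}},"hand":{"type":"number"},"force":{"type":"number"}},"required":["offset","turn"]}

```bash
mkdir -p pics; cat > h.py <<'E'
import numpy as np, cv2
from bench import r, imaging, look_for, outline_of
def grab(cam,fn=None):
    f=imaging.grab_frame(cam)
    if fn: cv2.imwrite(fn,cv2.cvtColor(f["pixels"],cv2.COLOR_RGB2BGR))
    return f
def c2w(f,p): return np.array(f["R"]).T@(np.array(p)-np.array(f["t"]))
def px(f,X):
    c=np.array(f["R"])@np.array(X)+np.array(f["t"]); return np.array([f["fx"]*c[0]/c[2]+f["cx"],f["fy"]*c[1]/c[2]+f["cy"]])
def ray(f,u,v,z):
    R=np.array(f["R"]);o=-R.T@np.array(f["t"]);d=R.T@np.array([(u-f["cx"])/f["fx"],(v-f["cy"])/f["fy"],1])
    return o+d*(z-o[2])/d[2]
E
python3 - <<'E'
from h import *
np.set_printoptions(precision=4,suppress=True)
fs={c:grab(c,f"pics/{c}0.png") for c in("scene","top")}
for c in fs:
  for q in("brace","left_lid","right_lid","left_lid_centre","bowl_centre","box_centre","bottle_centre","left_jar"):
    for d in look_for(q,c)[:4]:
      w=c2w(fs[c],d["xyz"]); print(c,q,round(d["score"],2),w,px(fs[c],w).round())
print(r.get_obs())
E
```

```text
scene brace 0.82 [0.5836 0.0021 0.0085] [262. 266.]
scene left_lid 0.6 [0.5478 0.0855 0.1465] [266. 199.]
scene left_lid 0.21 [0.5857 0.0052 0.0105] [264. 265.]
scene right_lid 0.71 [ 0.5814 -0.0702  0.1415] [239. 268.]
scene right_lid 0.38 [ 0.5995 -0.0881  0.0944] [244. 289.]
scene right_lid 0.35 [0.5371 0.2559 0.096 ] [300. 156.]
scene left_lid_centre 0.94 [0.5465 0.0862 0.1422] [266. 200.]
scene bowl_centre 0.55 [ 0.7421 -0.0318  0.028 ] [319. 311.]
scene box_centre 0.72 [0.6919 0.1198 0.0432] [331. 241.]
scene bottle_centre 0.75 [0.5598 0.0678 0.0933] [267. 221.]
scene bottle_centre 0.71 [0.5337 0.2535 0.0974] [299. 156.]
scene bottle_centre 0.71 [ 0.7399 -0.0279  0.0302] [319. 309.]
scene left_jar 0.86 [0.5579 0.0653 0.094 ] [266. 221.]
scene left_jar 0.62 [0.3779 0.0969 0.0864] [206. 178.]
top brace 0.74 [0.5466 0.0189 0.0139] [304. 222.]
top brace 0.33 [ 0.5684 -0.0563  0.1448] [345. 201.]
top left_lid 0.79 [0.5347 0.091  0.1455] [270. 217.]
top left_lid 0.67 [0.5424 0.019  0.0112] [304. 224.]
top right_lid 0.85 [ 0.572  -0.0629  0.1442] [349. 199.]
top left_lid_centre 0.64 [
[... 165 characters left out ...]
.85 [0.6864 0.1293 0.048 ] [255. 158.]
top bottle_centre 0.9 [0.5178 0.2602 0.1178] [186. 228.]
top left_jar 0.85 [0.5166 0.0866 0.0957] [273. 230.]
top left_jar 0.76 [0.3601 0.1117 0.0891] [260. 308.]
{'clock': 0.9, 'joints': array([ 1.2209,  0.477 ,  0.0224,  1.5553, -0.0115,  1.1093, -0.0831]), 'qvel': array([-0.0026,  0.0002,  0.0003,  0.0009,  0.0008, -0.0008, -0.0015]), 'tau': array([  0.001 , -59.6317,   1.6066, -28.1548,   0.0124,   0.0015,
         0.    ]), 'tcp_pos': array([ 0.1617, -0.6554,  0.2453]), 'orientation': array([3.1186, 0.3788, 0.    ]), 'contact_force': array([-0.1644,  0.3413, -0.5004]), 'moment': array([ 0.0155,  0.0228, -0.0121]), 'grip_width': 0.08521723382393155}
```

View pics/scene0.png

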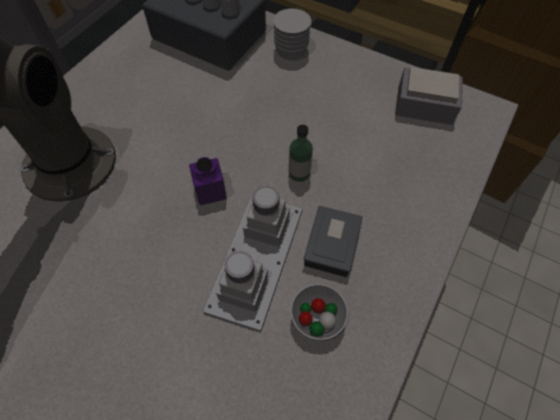

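View pics/top0.png

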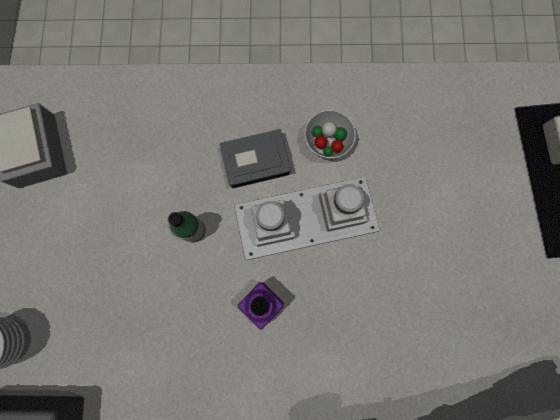

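The scene picture shows the brace at about (258,262), with its near-left jar lid at (266,199) and its right jar lid at (239,266). The bowl is at (320,314) and the box at (333,240). The top picture shows the right lid at (349,199), left lid at (270,216), bowl at (331,134), box at (255,158), bottle at (184,224) and the purple look-alike at (260,306).

Candidates in the top view: left lid (270,216), right lid (349,199) and the purple jar (260,306). The bowl's y in the brace frame is about −0.10, so I want the **right** jar. Next I fit its pose by silhouette.

```bash
cat > fit.py <<'E'
from h import *
from scipy.optimize import minimize
np.set_printoptions(precision=4,suppress=True)
fs={c:grab(c) for c in("scene","top")}
def hullmask(f,P):
    S=8; m=np.zeros((420,560),np.uint8)
    q=np.array([px(f,p) for p in P]); h=cv2.convexHull((q*2**S).round().astype(np.int32))
    cv2.fillConvexPoly(m,h,1,shift=S); return m>0
def cyl(x,y,z0=.112,z1=.142,rad=.028):
    a=np.linspace(0,2*np.pi,48); return [(x+rad*np.cos(t),y+rad*np.sin(t),z) for t in a for z in(z0,z1)]
for q,g in(("right_lid",(.575,-.07)),("left_lid",(.54,.088))):
    ms={}
    for c in fs:
        best=[d for d in outline_of(q,c) if np.linalg.norm(np.argwhere(d["region"]).mean(0)[::-1]-px(fs[c],(*g,.13)))<15]
        if best: ms[c]=best[0]["region"]; print(q,c,best[0]["score"],ms[c].sum(),hullmask(fs[c],cyl(*g)).sum())
    for use in (list(ms),*[[c] for c in ms]):
        cost=lambda p:sum((hullmask(fs[c],cyl(*p))^ms[c]).sum()/ms[c].sum() for c in use)
        s=minimize(cost,g,method="Nelder-Mead",options=dict(initial_simplex=[g,(g[0]+.01,g[1]),(g[0],g[1]+.01)],xatol=1e-4))
        print(q,use,s.x,s.fun)
for c in fs:
    o=outline_of("brace",c)[0]; h=cv2.findContours(o["region"].astype(np.uint8),0,1)[0]
    rc=cv2.minAreaRect(np.float32([ray(fs[c],*p[0],.012)[:2]*1000 for k in h for p in k])); print("brace",c,o["score"],rc)
im=fs["top"]["pixels"][100:260,230:400]; cv2.imwrite("pics/crop1.png",cv2.cvtColor(cv2.resize(im,None,fx=4,fy=4,interpolation=2),4))
E
python3 fit.py; python3 -c "from bench import r;print(r.nose_length)"
```

```text
right_lid scene 0.83 756 845
right_lid top 0.75 691 759
right_lid ['scene', 'top'] [ 0.5755 -0.0638] 0.19579399535984193
right_lid ['scene'] [ 0.5766 -0.0629] 0.10052910052910052
right_lid ['top'] [ 0.577  -0.0639] 0.09406657018813314
left_lid scene 0.65 638 714
left_lid ['scene'] [0.5423 0.093 ] 0.10031347962382445
left_lid ['scene'] [0.5423 0.093 ] 0.10031347962382445
brace scene 0.65 ((559.4898681640625, 13.523269653320312), (130.91433715820312, 310.94891357421875), 12.661059379577637)
brace top 0.67 ((557.2943115234375, 14.1959228515625), (132.6380615234375, 311.0337829589844), 12.275069236755371)
0.014
```

View pics/crop1.png

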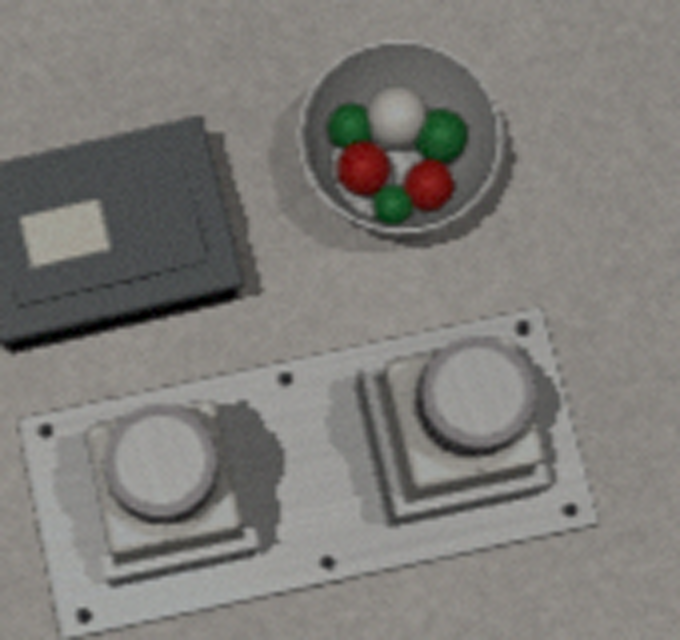

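The crop confirms the choice: the bowl stands in front of the right-hand jar (lid at about (478,395) in the crop), and the box in front of the left one. The brace fit and the lid fit agree on (0.5755, −0.064), with brace yaw 0.217.

>>> carry_out --offset '[[0.54,-0.48,0],[0.54,-0.48,0],[0.54,-0.48,0],[0.54,-0.48,0],[0.54,-0.48,0],[0.54,-0.48,0],[0.54,-0.48,0],[0.54,-0.48,0]]' --turn '[[0,0,0],[0,0,0],[0,0,0],[0,0,0],[0,0,0],[0,0,0],[0,0,0],[0,0,0]]' --hand 0 --force 80

```text
clock: 2.1
tcp_pos: [0.3702, -0.3523, 0.2457]
orientation: [-3.116, -0.392, -0.003]
contact_force: [-0.2, -0.3, 0.3]
grip_width: 0.0851
```

>>> carry_out --offset '[[0.54,-0.46,0],[0.54,-0.46,0],[0.54,-0.46,0],[0.54,-0.46,0],[0.54,-0.46,0],[0.54,-0.46,0],[0.54,-0.46,0],[0.54,-0.46,0]]' --turn '[[0,0,0],[0,0,0],[0,0,0],[0,0,0],[0,0,0],[0,0,0],[0,0,0],[0,0,0]]'

```text
clock: 2.9
tcp_pos: [0.5765, -0.0626, 0.2456]
orientation: [-3.113, -0.392, -0.005]
contact_force: [-1.1, 0.5, 0.1]
grip_width: 0.085
```

```bash
cat > st.py <<'E'
from h import *
from scipy.spatial.transform import Rotation as Ro
import sys
np.set_printoptions(precision=4,suppress=True)
o=r.get_obs();R=Ro.from_rotvec(o["orientation"]).as_matrix()
print({k:o[k] for k in("clock","joints","tcp_pos","contact_force","moment","grip_width")}); print(R)
T=np.array([float(a) for a in sys.argv[1:4]]); print("frac shift",R.T@(T-o["tcp_pos"])/.5)
E
python3 st.py .5755 -.064 .128
```

```text
{'clock': 2.9, 'joints': array([ 0.2654,  0.3414, -0.3299,  1.7718,  0.1213,  1.0458, -1.4274]), 'tcp_pos': array([ 0.5765, -0.0626,  0.2456]), 'contact_force': array([-1.0749,  0.4793,  0.0918]), 'moment': array([0.0174, 0.0468, 0.0153]), 'grip_width': 0.08498492079206293}
[[ 0.9687  0.2482  0.0027]
 [ 0.2482 -0.9687  0.0038]
 [ 0.0036 -0.0031 -1.    ]]
frac shift [-0.0035  0.003   0.2353]
```

>>> carry_out --offset '[[-0.003,0.003,0.08],[-0.003,0.003,0.14],[-0.003,0.003,0.18],[-0.003,0.003,0.21],[-0.003,0.003,0.234],[-0.003,0.003,0.234],[-0.003,0.003,0.234]]' --turn '[[0,0,0],[0,0,0],[0,0,0],[0,0,0],[0,0,0],[0,0,0],[0,0,0]]'

```text
clock: 3.6
tcp_pos: [0.5728, -0.0717, 0.1289]
orientation: [3.119, 0.379, 0.001]
contact_force: [0.4, -0.7, 0.6]
grip_width: 0.0856
```

```bash
python3 st.py .5755 -.064 .128; python3 - <<'E'
from h import *
f=grab("scene");g=grab("top")
a=cv2.resize(f["pixels"][190:330,170:310],(560,560),interpolation=2);b=cv2.resize(g["pixels"][150:270,290:350],(240,480),interpolation=2)
c=np.zeros((560,800,3),np.uint8);c[:,:560]=a;c[:480,560:]=b
cv2.imwrite("pics/p2.png",cv2.cvtColor(cv2.convertScaleAbs(c,alpha=1.5),4))
E
```

```text
{'clock': 3.6, 'joints': array([ 0.2501,  0.472 , -0.3   ,  1.8797,  0.1857,  0.8158, -1.4758]), 'tcp_pos': array([ 0.5728, -0.0717,  0.1289]), 'contact_force': array([ 0.3533, -0.6755,  0.5977]), 'moment': array([ 0.0417, -0.    ,  0.0365]), 'grip_width': 0.08556332358374287}
[[ 0.971   0.2392  0.0009]
 [ 0.2392 -0.971  -0.0001]
 [ 0.0009  0.0003 -1.    ]]
frac shift [ 0.009  -0.0137  0.0018]
```

View pics/p2.png

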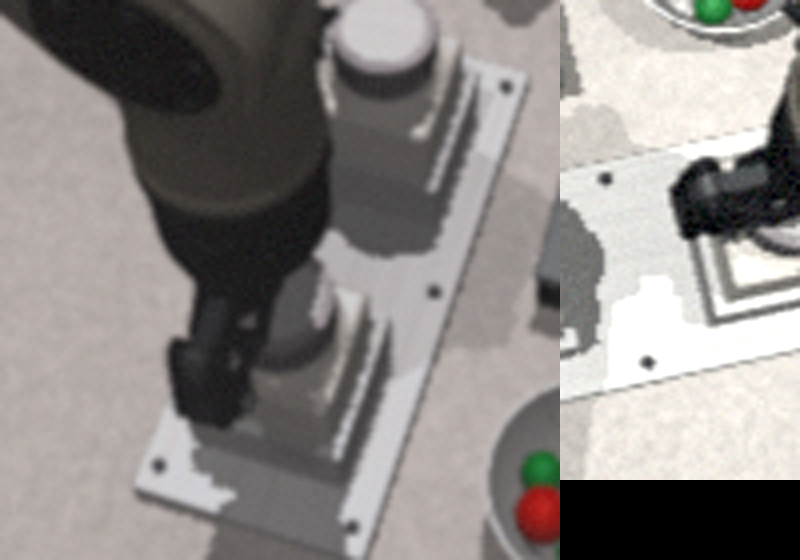

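The jaws straddle the lid: in the crop the finger is at (210,370) and the lid at (300,310). The TCP is still about 8 mm off, so I centre it before closing.

>>> carry_out --offset '[[0.0095,-0.009,0],[0.0095,-0.009,0],[0.0095,-0.009,0],[0.0095,-0.009,0]]' --turn '[[0,0,0],[0,0,0],[0,0,0],[0,0,0]]'

```text
clock: 4.1
tcp_pos: [0.5759, -0.0661, 0.1284]
orientation: [3.118, 0.379, 0.0]
contact_force: [0.5, 0.1, -0.2]
grip_width: 0.0858
```

```bash
python3 st.py .5755 -.064 .128
```

```text
{'clock': 4.1, 'joints': array([ 0.2397,  0.4764, -0.3002,  1.8737,  0.187 ,  0.8185, -1.4863]), 'tcp_pos': array([ 0.5759, -0.0661,  0.1284]), 'contact_force': array([ 0.4918,  0.0678, -0.1664]), 'moment': array([-0.0011,  0.0304,  0.0461]), 'grip_width': 0.08579879613414669}
[[ 0.9709  0.2396  0.0002]
 [ 0.2396 -0.9709 -0.0001]
 [ 0.0001  0.0002 -1.    ]]
frac shift [ 0.0002 -0.0042  0.0009]
```

>>> carry_out --offset '[[0,-0.003,0.001],[0,-0.003,0.001],[0,-0.003,0.001],[0,-0.003,0.001],[0,-0.003,0.001],[0,-0.003,0.001],[0,-0.003,0.001],[0,-0.003,0.001]]' --turn '[[0,0,0],[0,0,0],[0,0,0],[0,0,0],[0,0,0],[0,0,0],[0,0,0],[0,0,0]]' --hand 1 --force 70

```text
clock: 4.9
tcp_pos: [0.5754, -0.0643, 0.1281]
orientation: [-3.118, -0.379, -0.0]
contact_force: [-2.9, 1.1, 5.2]
grip_width: 0.0541
```

```bash
python3 st.py .5755 -.064 .128
```

```text
{'clock': 4.9, 'joints': array([ 0.2375,  0.4761, -0.301 ,  1.8753,  0.187 ,  0.8175, -1.4892]), 'tcp_pos': array([ 0.5754, -0.0643,  0.1281]), 'contact_force': array([-2.8594,  1.1133,  5.1912]), 'moment': array([0.2406, 0.5517, 0.0221]), 'grip_width': 0.05407980795867246}
[[ 0.9709  0.2396 -0.    ]
 [ 0.2396 -0.9709  0.0002]
 [ 0.0001 -0.0002 -1.    ]]
frac shift [ 0.0002 -0.0005  0.0003]
```

Gripped at 54 mm with low wrist force. Now I turn anticlockwise seen from above, which is negative about tool z.

>>> carry_out --offset '[[0,0,0],[0,0,0],[0,0,0],[0,0,0],[0,0,0],[0,0,0],[0,0,0],[0,0,0]]' --turn '[[0,0,-0.05],[0,0,-0.1],[0,0,-0.15],[0,0,-0.2],[0,0,-0.25],[0,0,-0.3],[0,0,-0.35],[0,0,-0.4]]'

```text
clock: 5.7
tcp_pos: [0.5758, -0.0643, 0.1282]
orientation: [-2.866, -1.287, -0.001]
contact_force: [-2.0, 2.4, 4.1]
grip_width: 0.054
```

```bash
python3 st.py .5755 -.064 .128
```

```text
{'clock': 5.7, 'joints': array([ 0.345 ,  0.4962, -0.4416,  1.8674,  0.2768,  0.8376, -0.9635]), 'tcp_pos': array([ 0.5758, -0.0643,  0.1282]), 'contact_force': array([-2.0365,  2.4036,  4.1127]), 'moment': array([ 0.2338,  0.1981, -0.3459]), 'grip_width': 0.0539901775363699}
[[ 0.6645  0.7473  0.0008]
 [ 0.7473 -0.6645  0.0005]
 [ 0.0009  0.0002 -1.    ]]
frac shift [ 0.0001 -0.0009  0.0004]
```

>>> carry_out --offset '[[0,0,0],[0,0,0],[0,0,0],[0,0,0],[0,0,0],[0,0,0],[0,0,0],[0,0,0]]' --turn '[[0,0,-0.07],[0,0,-0.14],[0,0,-0.21],[0,0,-0.28],[0,0,-0.34],[0,0,-0.38],[0,0,-0.38],[0,0,-0.38]]'

```text
clock: 6.5
tcp_pos: [0.5759, -0.0636, 0.1292]
orientation: [2.39, 2.039, 0.002]
contact_force: [-4.6, 1.6, 12.7]
grip_width: 0.0537
```

```bash
python3 st.py .5755 -.064 .128;  python3 - <<'E'
from h import *
f=grab("scene")
a=cv2.resize(f["pixels"][190:330,170:310],(560,560),interpolation=2)
cv2.imwrite("pics/p3.png",cv2.cvtColor(cv2.convertScaleAbs(a,alpha=1.5),4))
E
```

```text
{'clock': 6.5, 'joints': array([ 0.4432,  0.5213, -0.5749,  1.8601,  0.3633,  0.8646, -0.4685]), 'tcp_pos': array([ 0.5759, -0.0636,  0.1292]), 'contact_force': array([-4.5567,  1.5985, 12.7205]), 'moment': array([0.5244, 1.0422, 0.1131]), 'grip_width': 0.05370344773894074}
[[ 0.1576  0.9875  0.0011]
 [ 0.9875 -0.1576  0.0006]
 [ 0.0007  0.001  -1.    ]]
frac shift [-0.0008 -0.0007  0.0024]
```

View pics/p3.png

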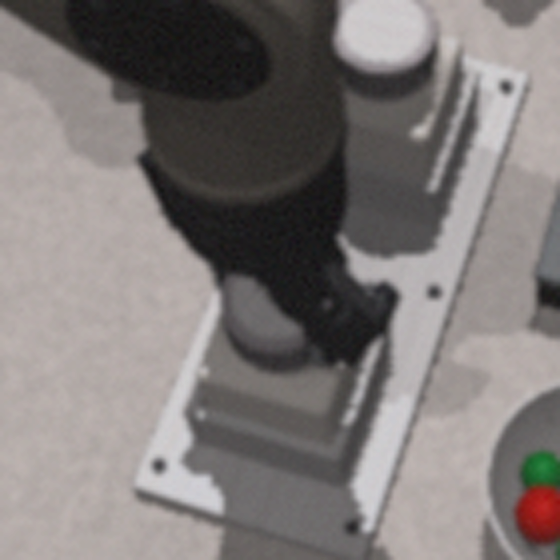

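The turn was 1.17 rad. The thread moment has gone to about 0 and the seal now pushes up with 13 N, so the lid is free. I lift part-way and check that the jar stays.

>>> carry_out --offset '[[0,0,-0.006],[0,0,-0.012],[0,0,-0.018],[0,0,-0.024],[0,0,-0.03],[0,0,-0.03],[0,0,-0.03]]' --turn '[[0,0,0],[0,0,0],[0,0,0],[0,0,0],[0,0,0],[0,0,0],[0,0,0]]'

```text
clock: 7.25
tcp_pos: [0.5755, -0.0647, 0.1428]
orientation: [2.391, 2.038, 0.0]
contact_force: [-0.2, 0.5, -1.0]
grip_width: 0.0542
```

```bash
python3 st.py .5755 -.064 .166
```

```text
{'clock': 7.25, 'joints': array([ 0.4513,  0.5038, -0.5823,  1.8506,  0.3489,  0.8899, -0.4559]), 'tcp_pos': array([ 0.5755, -0.0647,  0.1428]), 'contact_force': array([-0.2226,  0.4693, -1.0251]), 'moment': array([0.0245, 0.038 , 0.0867]), 'grip_width': 0.05416614077816926}
[[ 0.1585  0.9874  0.0002]
 [ 0.9874 -0.1585 -0.0001]
 [-0.0001  0.0002 -1.    ]]
frac shift [ 0.0014 -0.0003 -0.0464]
```

The load is 1 N, so only the lid is being lifted and the jar has stayed. I lift the rest of the way.

>>> carry_out --offset '[[0,0,-0.01],[0,0,-0.02],[0,0,-0.03],[0,0,-0.04],[0,0,-0.046],[0,0,-0.046],[0,0,-0.046],[0,0,-0.046]]' --turn '[[0,0,0],[0,0,0],[0,0,0],[0,0,0],[0,0,0],[0,0,0],[0,0,0],[0,0,0]]'

```text
clock: 8.05
tcp_pos: [0.5753, -0.0646, 0.1656]
orientation: [-2.391, -2.038, 0.0]
contact_force: [0.1, 0.8, 0.1]
grip_width: 0.0542
```

```bash
python3 st.py .5755 -.064 .166;  python3 - <<'E'
from h import *
np.set_printoptions(precision=4,suppress=True)
f=grab("scene")
for n,p in dict(mouth=(.5755,-.0642,.130),rim=(.5755,-.0642,.150),lidtop=(.5755,-.0642,.18)).items(): print(n,(px(f,p)-[170,190])*4)
for q in("right_lid","right_lid_centre","right_mouth","right_jar","left_jar","left_lid"):
  for d in look_for(q,"scene")[:2]: print(q,round(d["score"],2),c2w(f,d["xyz"]))
a=cv2.resize(f["pixels"][190:330,170:310],(560,560),interpolation=2)
cv2.imwrite("pics/p4.png",cv2.cvtColor(cv2.convertScaleAbs(a,alpha=1.8),4))
g=grab("top","pics/top4.png")
E
```

```text
{'clock': 8.05, 'joints': array([ 0.463 ,  0.4757, -0.5953,  1.8333,  0.3257,  0.9315, -0.4369]), 'tcp_pos': array([ 0.5753, -0.0646,  0.1656]), 'contact_force': array([0.1144, 0.7898, 0.1459]), 'moment': array([-0.0463,  0.0074, -0.0203]), 'grip_width': 0.05417281989036356}
[[ 0.1583  0.9874 -0.0004]
 [ 0.9874 -0.1583 -0.    ]
 [-0.0001 -0.0004 -1.    ]]
frac shift [ 0.0013  0.0002 -0.0008]
mouth [275.2566 306.0688]
rim [272.1198 289.0796]
lidtop [267.1596 262.2151]
right_lid 0.69 [ 0.5808 -0.0828  0.1784]
right_lid 0.33 [0.5641 0.0649 0.0934]
right_lid_centre 0.56 [ 0.573  -0.0814  0.18  ]
right_mouth 0.69 [0.5369 0.2559 0.099 ]
right_jar 0.72 [ 0.5941 -0.0858  0.0974]
left_jar 0.77 [0.5613 0.0683 0.0924]
left_jar 0.39 [ 0.7412 -0.0303  0.0287]
left_lid 0.96 [0.5493 0.0869 0.1457]
```

View pics/p4.png

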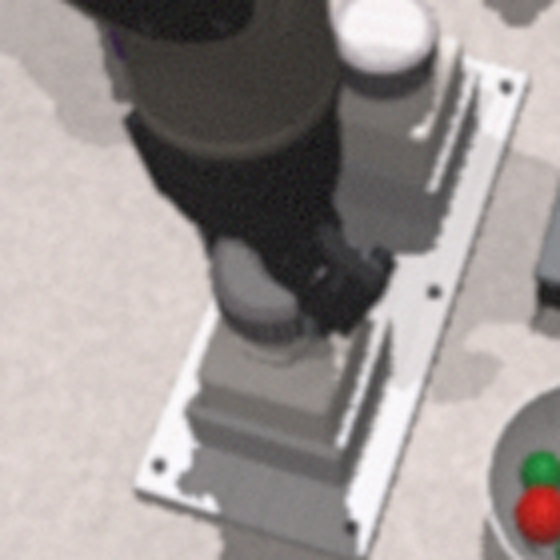

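The last crop shows the lid at (258,290), raised and level, with the jar's neck visible below it at (280,350). The jar is still seated at (275,390), the same place as before, and the left jar is unchanged.

```bash
python3 -c "
from bench import r
print(r.hand_in())"
```

```text
the job is handed in; nothing more can be done
None
```

I unscrewed the right jar's lid, lifted it straight up off the jar, and handed the job in at about 8 s with the lid still in the gripper. The right jar was the one to open because the bowl sits at about y = −0.10 in the brace's frame.

- **Unscrewing:** The lid turned 1.17 rad anticlockwise. The turning moment was −0.35 N m mid-turn and about zero at the end, when the seal pushed up with about 13 N. Both are what a freed lid should show.
- **Lift:** The lid rose about 37.5 mm, so its rim is about 2 cm above the mouth. By the arm's reading it is centred within 1 mm of the jar axis found in the pictures, and the tool is level. The wrist load was about 1 N part-way up and near zero at the end, so the jar did not come along.
- **Last picture:** The right jar is still seated in the brace with its neck visible below the lid. The left jar, its lid and the bowl look unmoved. I saved a final top view but did not view it, so the box, bottle and purple jar were not fully checked afterwards.
- **Checks that disagreed:**
  - The gripper opening read 54 mm on the 56 mm lid, probably because the pads or fingers give a little; the grip held throughout.
  - The network's search for the open mouth returned a point at the bottle instead, so I confirmed the mouth's position from the brace fit and the picture.

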